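# Square an imager insert and load it

### The job

Draw the blue insert plate with the round window out of the storage dock, set it down flat on the bench, push it fully home against both fences of the squaring stop, and let go of it. Then pick it up again, lay it flat between the four corner brackets of the imager's open tray without dropping it, let go, and push the tray fully shut. Leave the black insert and everything else on the bench where it stands.

Things in the scene. Friction and masses are not known exactly. Their poses are not given: they have to be found in the camera images.
- insert: blue flat plate, 120 x 64 x 10 mm, one round 40 mm through-window in the middle, 0.1 to 0.2 kg. Origin: centre of underside; x along its length, y its width, z up. Either way round is the same. Starts flat on the bench, 44 to 56 mm of one end sticking out of the dock's mouth, the rest under its roof; its length lies along the dock's x within 0.03 rad
- spare: black plate of the same size and frame with two rectangular windows, in the other bay of the dock; bystander, must stay there
- dock: fixed low grey storage dock on the bench, 90 mm deep (x), 238 wide (y), 23 high. Origin: centre of underside. Mouth: the face at x = -45 mm; plates are drawn out along -x. Two bays centred at y = -65 and +65, each 76 wide, 18 high, 82 deep inside, without floor (plates lie on the bench). The insert may be in either bay
- stop: fixed dark steel L-shaped squaring stop on the bench, 14 mm high. Origin: inner corner where both fence faces meet, on the bench. Long fence: face y = 0, x -130 to 0; the plate lies on its +y side, is pushed to -y. Finger notch in it, open to the bench: x -90 to -30, 40 deep. Short fence: face x = 0, y 0 to 56, 30 thick; the plate is pushed to +x. Behind, the stop reaches y = -60
- stop_home (a point): point on the bench where the insert's origin lies when it is fully home in the stop: (-60, 32, 0) mm in the stop's frame, same axes; the insert's length then lies along x, against the long fence
- imager: fixed white bench imager, 360 mm deep (x), 300 wide (y). Origin: on the bench under the middle of its front edge; its front faces its own -x, its body reaches from x = 0 to 360. A low deck 88 mm high reaches to the front; the housing, 238 mm high, is set back 120 mm from it. The tray slides out of the deck's front along -x
- tray_seat (a point): centre of the seat on the tray's upper face, 36 mm above the bench, moving with the tray; x: along the slide, into the imager; z up. Seated insert: origin here, length along x. Four orange corner brackets 7 mm high bound a 126 x 69 mm seat; along the long sides they leave 82 mm free for fingers, where (x -40 to 40) the floor is only 50 mm wide
- tray_front (a point): middle of the outer face of the tray's black front panel (114 mm wide, 46 high, 12 thick), 45 mm above the bench, 92 mm before the seat's centre; same axes as the seat. Its top edge is 32 mm above the seat. Push it towards +x to shut the tray
- tray (a joint): how far the tray is out, in m: 0 fully shut, 0.19 fully out; starts 0.17 to 0.19; slides stiffly (about 2 N) and stays where it is left
- wellplate: white 24-well culture plate, 127 x 85 x 20 mm; origin: centre of its underside; loose bystander
- bottle: amber bottle, diameter 70, height 150 mm; origin: centre of its underside; loose bystander
- tipbox: blue pipette-tip box with clear lid, 120 x 85 x 70 mm; origin: centre of its underside; loose bystander
- slidebox: orange slide box, 95 x 85 x 32 mm; origin: centre of its underside; loose bystander
- dish: small round dish, diameter 61, height 15 mm; origin: centre of its underside; loose bystander
- beaker: glass beaker, diameter 66, height 85 mm; origin: centre of its underside; loose bystander
There are look-alikes about, which are no part of the job. Leave any red or white look-alike of the insert alone.

How it is judged:
By the outcome, as a careful person would: the job done as asked, in the order asked, and still so for the second after the job is handed in, with the robot touching nothing.
It also fails if it takes over 72 s, if anything falls off the work surface, if the arm or the gripper's body presses on something with over 40 N, if the wrist force passes 120 N, or if a joint passes its speed limit or range.

### The arm

A 6-joint arm with a two-finger parallel gripper is mounted at the origin on the work surface. World frame = base frame: x ahead of the robot, y to its left, z up, the work surface at z = 0. Lengths are in m, angles in rad, forces in N, time in s.
With the tool pointing down it reaches from about 0.4 to 0.925 m from the base axis. Payload 12.5 kg.
Tool frame: the origin (TCP) lies on the centre line of the jaws, within the pads' length; the fingertips stand 22 mm ahead of it and the grasp point (between the pads) lies 3 mm ahead of it; z points along the fingers, x is the direction in which the jaws open and shut, and the axes are right-handed (so a half turn about z gives the same grasp; the last joint's range is limited). The gripper opens to 95 mm and grips with 3 to 60 N. Pads are 20 mm wide; open, the fingers measure 119 mm over their backs; the gripper's body (75 mm by 180 mm) begins 59 mm behind the grasp point.
Start: joints at [1.167, 0.491, 1.559, -0, 1.092, -0.106], TCP at [0.183, 0.598, 0.201] pointing down, gripper open.
Joint ranges: [-3.1, 3.1], [-0.84, 2.19], [0.05, 2.79], [-1.13, 4.28], [0.06, 2.93], [-2.69, 2.69]. Speed limits (rad/s): [2.22, 2.22, 2.79, 3.14, 3.14, 3.14].

### API

Orientations are given as a unit quaternion [x, y, z, w].
In Python, from plant import * gives the robot as it stands. The module is installed in compiled form; this text tells all that it offers. Calls block until the motion is done:
- move_to(position, orientation): joint-space move of the TCP to a pose.
- movel(position, speed=0.15, ori=None): straight line of the TCP; ori=None keeps the orientation; speed is the mean speed in m/s.
- goto_joints(angles): joint-space move.
- move_gripper(opening, newtons=None): finger opening in m; newtons is the grip in N (None keeps the last); returns when the fingers have stopped.
- hold(seconds).
- solve_ik(position, orientation): joint angles nearest the present ones, or None.
- state(): the state.
- get_image(name): name is "scene" or "top"; returns the picture (480x640x3 uint8, red, green, blue); there is no depth.
- camera_model(name): a dict with "fx", "fy", "cx", "cy" (pixels), "R" (3x3) and "t" (3): a world point X has camera coordinates R X + t. Camera axes: x right, y down, z forward; pixel columns grow to the right and rows downward; lengths in m; the calibration is good to about 2 mm. A picture is of the moment at which its call begins. camera_model takes no time and is no camera call.
A pose or a line that the arm cannot do raises Unreachable and nothing moves.
- job_done(): hands the job in, once; it reports no verdict.
The state is a dict: "t": time; "joint_positions": joint angles; "qd": joint speeds; "effort": joint torques, N m; "eef_pos": TCP position; "tcp_rot": TCP orientation; "force": force on the tool from outside, world axes, zero at the start; "torque": the same for the moment, N m; "finger_gap": finger opening in m.
Only numpy, scipy, OpenCV 4.12 (cv2) and the standard library are available. Lean on these libraries where they do the work, as an engineer would, in place of code of your own. Each camera call takes 0.05 s, during which the arm holds its last target.

## Working session

There is one attempt and no reset: what is moved stays moved. The work goes in short steps, each a Python script; the robot and the scene stay as the last script left them, time stands still between calls to the robot, and variables do not carry over. Pictures are saved under pics/ and viewed, and the job is handed in when it is done.

```bash
mkdir -p pics; ls; python3 - <<'E'
from plant import *
import cv2,numpy as np
for n in("scene","top"):
    im=get_image(n); cv2.imwrite(f"pics/{n}0.png",im[:,:,::-1]); 
    m=camera_model(n); print(n,{k:np.round(np.array(v),4).tolist() for k,v in m.items()})
s=state(); print(s)
E
```

```text
pics
scene {'fx': 508.9498, 'fy': 508.9498, 'cx': 315.9758, 'cy': 231.4822, 'R': [[0.3605, 0.9327, -0.0106], [0.6428, -0.2567, -0.7217], [-0.6759, 0.2534, -0.6921]], 't': [-0.1721, -0.2966, 1.7305]}
top {'fx': 476.2462, 'fy': 476.2462, 'cx': 325.8372, 'cy': 237.9973, 'R': [[0.0131, -0.9998, 0.0127], [-0.9826, -0.0152, -0.1853], [0.1854, -0.01, -0.9826]], 't': [-0.0448, 0.5563, 1.2124]}
{'t': 0.1, 'joint_positions': array([ 1.16741724e+00,  4.91460129e-01,  1.55938015e+00, -2.75476740e-06,
        1.09167717e+00, -1.05651483e-01]), 'qd': array([-5.12434176e-04, -3.26159266e-03, -1.67679348e-03, -5.14504757e-04,
        8.54108377e-04, -2.23719116e-05]), 'effort': array([ 2.24306801e-03, -6.13631129e+01, -2.58607274e+01,  6.94238115e-02,
        4.70512826e-02, -7.24756728e-05]), 'eef_pos': array([0.1832665 , 0.59729887, 0.20024739]), 'tcp_rot': array([ 8.04160137e-01,  5.94412534e-01, -3.98136369e-04,  2.35164333e-04]), 'force': array([ 0.27516378, -0.37232309, -0.23724654]), 'torque': array([-0.02102365,  0.00167077, -0.01291003]), 'finger_gap': 0.09491820232937916}
```

View pics/top0.png

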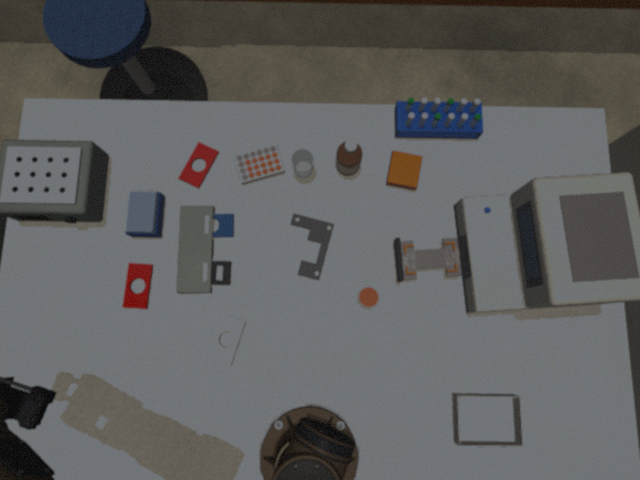

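View pics/scene0.png

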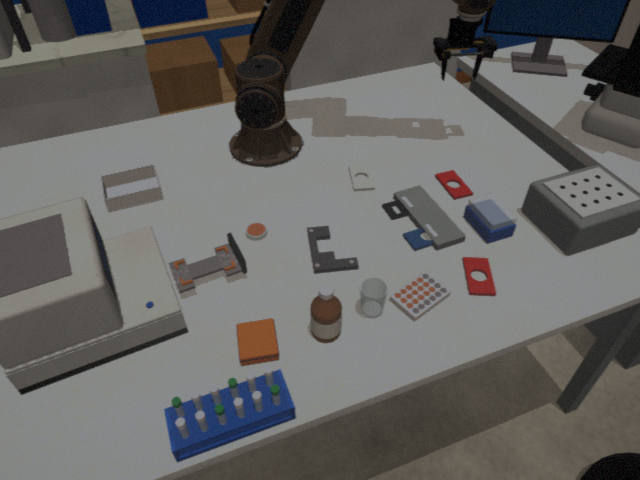

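The top view shows the dock at about (195,248). The blue plate sticks out at (223,225) and the black one at (221,273). The stop is at (312,247), the tray at (428,258), and the red and white look-alikes at (198,165), (138,286) and (230,338). I'll enlarge these areas.

```bash
python3 - <<'E'
import cv2,numpy as np
t=cv2.imread("pics/top0.png"); s=cv2.imread("pics/scene0.png")
def crop(im,x0,y0,w,h,k,name):
    c=im[y0:y0+h,x0:x0+w]; c=cv2.convertScaleAbs(c,alpha=1.5)
    c=cv2.resize(c,None,fx=k,fy=k,interpolation=cv2.INTER_CUBIC)
    for i in range(0,w,10):
        cv2.line(c,(i*k,0),(i*k,6),(0,0,255),1); 
        if i%20==0: cv2.putText(c,str(x0+i),(i*k,16),0,.35,(0,0,255),1)
    for i in range(0,h,10):
        cv2.line(c,(0,i*k),(6,i*k),(0,0,255),1); 
        if i%20==0: cv2.putText(c,str(y0+i),(8,i*k+4),0,.35,(0,0,255),1)
    cv2.imwrite(f"pics/{name}.png",c)
crop(t,165,195,80,110,5,"c_dock"); crop(t,280,205,65,80,7,"c_stop"); crop(t,385,225,90,65,8,"c_tray"); crop(s,370,165,130,100,6,"c_sdock")
E
```

```text
(no output)
```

View pics/c_dock.png

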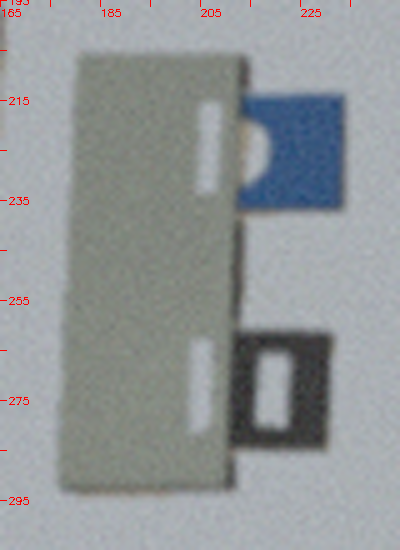

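View pics/c_stop.png

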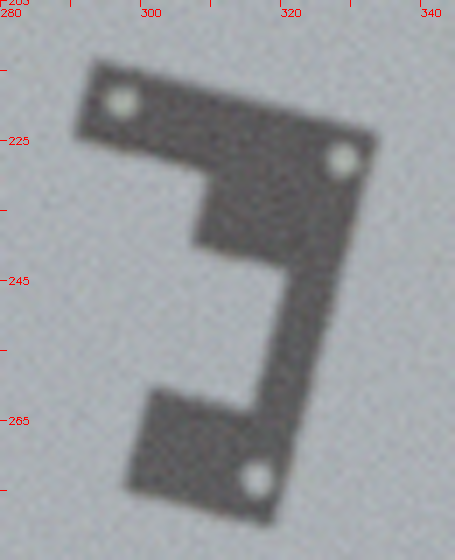

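View pics/c_tray.png

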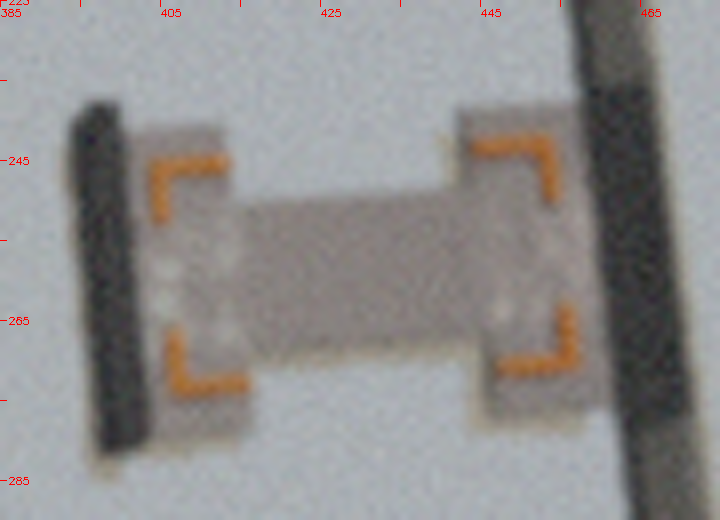

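View pics/c_sdock.png

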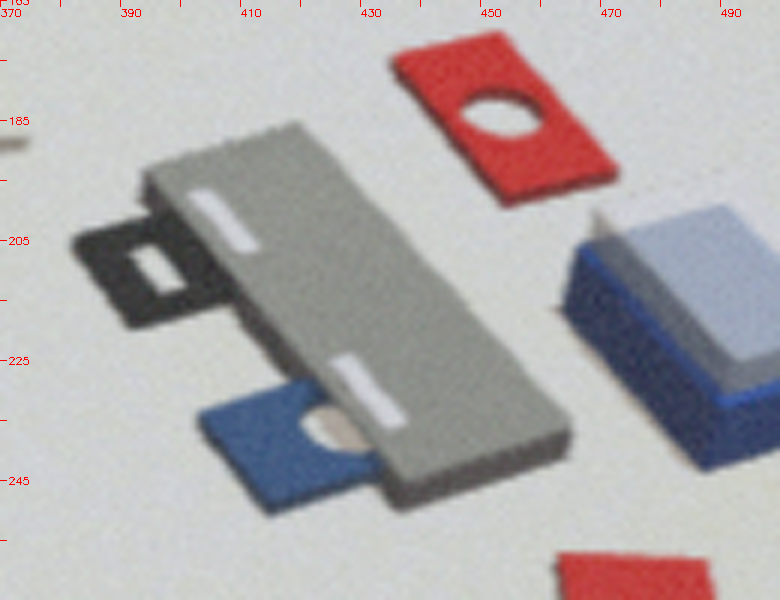

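The blue plate with the round window, at top (223,225) and scene (425,235), is the insert. The plates at top (198,165) and (138,286) are red and the one at (230,338) is white. The one at (221,273) is black with a rectangular window, so it's the spare. Next I'll crop the stop and tray in the scene view.

```bash
python3 - <<'E'
import cv2,numpy as np
s=cv2.imread("pics/scene0.png")
def crop(im,x0,y0,w,h,k,name):
    c=im[y0:y0+h,x0:x0+w]; c=cv2.convertScaleAbs(c,alpha=1.5)
    c=cv2.resize(c,None,fx=k,fy=k,interpolation=cv2.INTER_CUBIC)
    cv2.imwrite(f"pics/{name}.png",c)
crop(s,300,220,65,60,10,"c_sstop"); crop(s,160,225,90,70,8,"c_stray")
E
```

```text
(no output)
```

View pics/c_sstop.png

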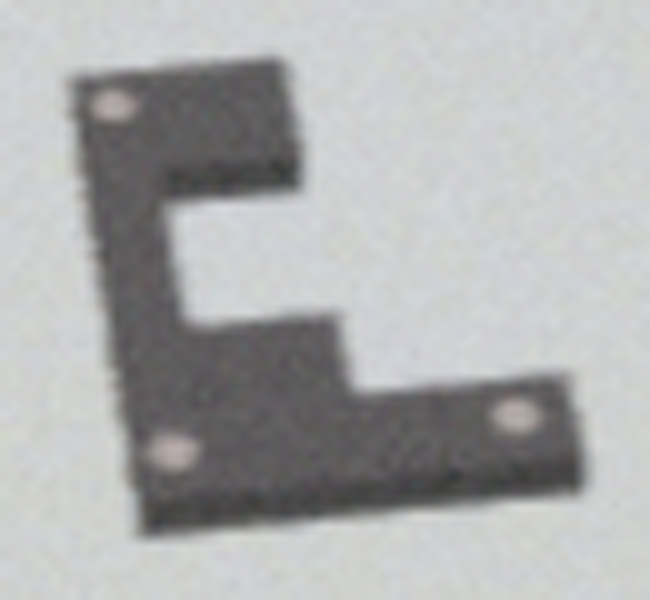

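View pics/c_stray.png

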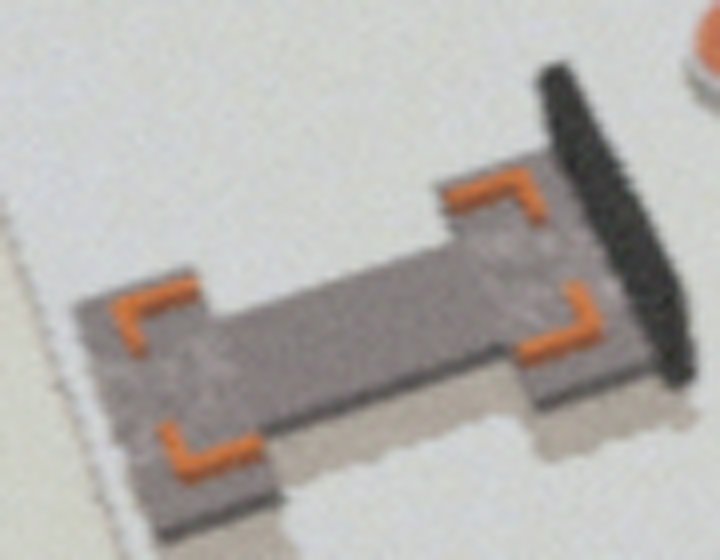

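```bash
cat > vis.py <<'E'
import numpy as np
from scipy.optimize import least_squares
from plant import camera_model
CM={n:camera_model(n) for n in("scene","top")}
def proj(n,X):
    m=CM[n]; c=np.asarray(X)@np.array(m["R"]).T+np.array(m["t"])
    return np.stack([m["fx"]*c[:,0]/c[:,2]+m["cx"],m["fy"]*c[:,1]/c[:,2]+m["cy"]],1)
def px(crop,k,off): return (np.array(crop,float)+.5)/k-.5+np.array(off)
def w(p,L):
    c,s=np.cos(p[2]),np.sin(p[2]); L=np.array(L,float)/1000
    return np.c_[p[0]+c*L[:,0]-s*L[:,1],p[1]+s*L[:,0]+c*L[:,1],L[:,2]]
def fit(obs,p0,show=True):
    # obs: list of (cam, local pts mm, px)
    f=lambda p:np.concatenate([(proj(n,w(p,L))-P).ravel() for n,L,P in obs])
    r=least_squares(f,p0,loss="soft_l1"); 
    if show: print(np.round(r.x,4),"rms px",np.round(np.sqrt(np.mean(f(r.x)**2)),2),"max",np.abs(f(r.x)).max().round(2))
    return r.x
E
python3 - <<'E'
from vis import *
T=lambda z,l:[(a,b,z) for a,b in l]
dl=T(23,[(45,-119),(-45,-119),(-45,119),(45,119)])
dt=px([(80,55),(238,55),(226,488),(58,488)],5,(165,195))
ds=px([(570,430),(402,485),(148,170),(298,123)],6,(370,165))
for o in ([("top",dl,dt)],[("scene",dl,ds)],[("top",dl,dt),("scene",dl,ds)]):
    print("dock",end=" "); fit(o,[.4,.3,1.57])
# insert: x axis along dock x (into dock): outer end at x=-60
il=T(10,[(-60,-32),(-60,32)])
it=px([(345,96),(343,211)],5,(165,195)); isc=px([(270,506),(200,413)],6,(370,165))
for o in ([("top",il,it)],[("scene",il,isc)],[("top",il,it),("scene",il,isc)]):
    print("ins",end=" "); fit(o,[.45,.3,1.57])
sl=T(14,[(30,56),(0,56),(0,0),(-30,0),(-30,-40),(-90,-40),(-90,0),(-130,0),(-130,-60),(30,-60)])
st=px([(97,62),(75,135),(211,172),(193,245),(288,265),(252,412),(152,388),(125,488),(273,523),(377,133)],7,(280,205))
ss=px([(580,458),(572,378),(350,390),(338,318),(185,325),(163,170),(298,158),(285,62),(75,78),(140,500)],10,(300,220))
for o in ([("top",sl,st)],[("scene",sl,ss)],[("top",sl,st),("scene",sl,ss)]):
    print("stop",end=" "); fit(o,[.5,0,-.26])
for h in (3,4,5):
    tl=T(43,[(-63-h,34.5+h),(63+h,34.5+h),(63+h,-34.5-h),(-63-h,-34.5-h)])
    tt=px([(150,160),(555,138),(577,372),(172,395)],8,(385,225))
    ts=px([(600,330),(183,472),(113,300),(525,172)],8,(160,225))
    for o in ([("top",tl,tt)],[("scene",tl,ts)],[("top",tl,tt),("scene",tl,ts)]):
        print("tray",h,end=" "); p=fit(o,[.5,-.3,-1.57])
    print(proj("top",w(p,[(-92,57,68),(-92,-57,68)])), "obs",px([(72,115),(98,452)],8,(385,225)).tolist())
m=CM["top"];print(-np.array(m["R"]).T@m["t"]); m=CM["scene"];print(-np.array(m["R"]).T@m["t"])
# other things, approx from bases at top
def gp(n,u,v,z=0):
    m=CM[n];d=np.array(m["R"]).T@np.array([(u-m["cx"])/m["fx"],(v-m["cy"])/m["fy"],1]);c=-np.array(m["R"]).T@m["t"];return (c+d*(z-c[2])/d[2]).round(3)
for k,v in dict(beaker=(303,170),bottle=(348,170),dish=(369,297),slide=(404,170),well=(260,164),white=(230,338),red2=(138,286),tip=(145,214)).items(): print(k,gp("top",*v)[:2])
E
```

```text
dock [0.5291 0.3161 1.5946] rms px 0.41 max 0.76
dock [0.5338 0.3153 1.5885] rms px 0.53 max 1.15
dock [0.5306 0.3161 1.5923] rms px 0.71 max 1.48
ins [0.5947 0.2776 1.6024] rms px 0.1 max 0.14
ins [0.6003 0.2806 1.58  ] rms px 0.0 max 0.0
ins [0.5973 0.2792 1.5947] rms px 0.65 max 0.97
stop [ 0.5896  0.0072 -0.2406] rms px 0.3 max 0.61
stop [ 0.5923  0.0084 -0.2519] rms px 0.38 max 0.76
stop [ 0.5907  0.0079 -0.245 ] rms px 0.53 max 1.07
tray 3 [ 0.5093 -0.315  -1.503 ] rms px 0.71 max 0.85
tray 3 [ 0.5119 -0.3127 -1.4996] rms px 0.46 max 0.99
tray 3 [ 0.5105 -0.3137 -1.5005] rms px 0.73 max 1.3
[[394.81941639 236.44762868]
 [398.51928887 279.70547961]] obs [[393.5625, 238.9375], [396.8125, 281.0625]]
tray 4 [ 0.5094 -0.3149 -1.5017] rms px 0.35 max 0.47
tray 4 [ 0.5117 -0.3129 -1.499 ] rms px 0.3 max 0.55
tray 4 [ 0.5103 -0.3138 -1.501 ] rms px 0.51 max 1.11
[[394.88685945 236.51357661]
 [398.56709367 279.77479174]] obs [[393.5625, 238.9375], [396.8125, 281.0625]]
tray 5 [ 0.5094 -0.315  -1.5013] rms px 0.12 max 0.27
tray 5 [ 0.5114 -0.3128 -1.4991] rms px 0.46 max 0.86
tray 5 [ 0.5101 -0.314  -1.5019] rms px 0.52 max 1.49
[[394.94794931 236.54494113]
 [398.5856036  279.80957596]] obs [[393.5625, 238.9375], [396.8125, 281.0625]]
[ 0.32241438 -0.02413974  1.29493191]
[ 1.42230179 -0.35407422  0.98177539]
beaker [0.762 0.03 ]
bottle [ 0.765 -0.098]
dish [ 0.406 -0.156]
slide [ 0.767 -0.258]
well [0.778 0.153]
white [0.293 0.214]
red2 [0.427 0.468]
tip [0.627 0.466]
```

```bash
cat > hp.py <<'E'
from plant import *
import numpy as np, cv2
def Q(phi):
    # tool z down, tool x at yaw phi (pick equivalent half turn with smaller j6 move)
    from scipy.spatial.transform import Rotation as Ro
    best=None;j=np.array(state()["joint_positions"]);p=state()["eef_pos"]
    for a in(phi,phi+np.pi):
        c,s=np.cos(a),np.sin(a)
        q=Ro.from_matrix(np.array([[c,s,0],[s,-c,0],[0,0,-1.]])).as_quat()
        k=solve_ik(p,q)
        if k is None: continue
        d=abs(np.array(k)-j).max()
        if best is None or d<best[0]: best=(d,q)
    return best[1]
def st(l=""):
    s=state(); print(l,"t",round(s["t"],2),"p",np.round(s["eef_pos"],4),"F",np.round(s["force"],1),"gap",round(s["finger_gap"],4),"j6",round(s["joint_positions"][5],2)); return s
def push(d,maxd,F,step=.001,speed=.03,orth=None):
    """advance along unit d until force opposing rises by F; returns distance"""
    s0=state(); p0=np.array(s0["eef_pos"]); f0=np.array(s0["force"]); d=np.array(d,float); n=0
    while n*step<maxd:
        n+=1; movel(p0+d*n*step,speed=speed)
        f=-(np.array(state()["force"])-f0)@d
        if f>F: break
    print("push",np.round(n*step,4),"f",round(f,1)); return n*step
def snap(n,name,box,k):
    im=get_image(n)[:,:,::-1]; x,y,w,h=box
    c=cv2.convertScaleAbs(np.ascontiguousarray(im[y:y+h,x:x+w]),alpha=1.5)
    cv2.imwrite(f"pics/{name}.png",cv2.resize(c,None,fx=k,fy=k,interpolation=cv2.INTER_CUBIC))
E
python3 - <<'E'
from hp import *
q=Q(.022); move_to([.598,.244,.12],q); st("above")
movel([.598,.244,.0255],.15); st("down")
move_gripper(.03,15); st("grip")
snap("top","g1",(165,195,100,110),5); snap("scene","g1s",(370,165,130,100),6)
E
```

```text
above t 2.08 p [0.5976 0.2449 0.1202] F [-0.4  0.2 -0.1] gap 0.0952 j6 0.26
down t 2.87 p [0.5984 0.2443 0.0262] F [ 0.1 -0.2  0.6] gap 0.0946 j6 0.26
grip t 4.03 p [0.598  0.244  0.0255] F [-0.6  0.4 -0.9] gap 0.0299 j6 0.26
```

View pics/g1s.png

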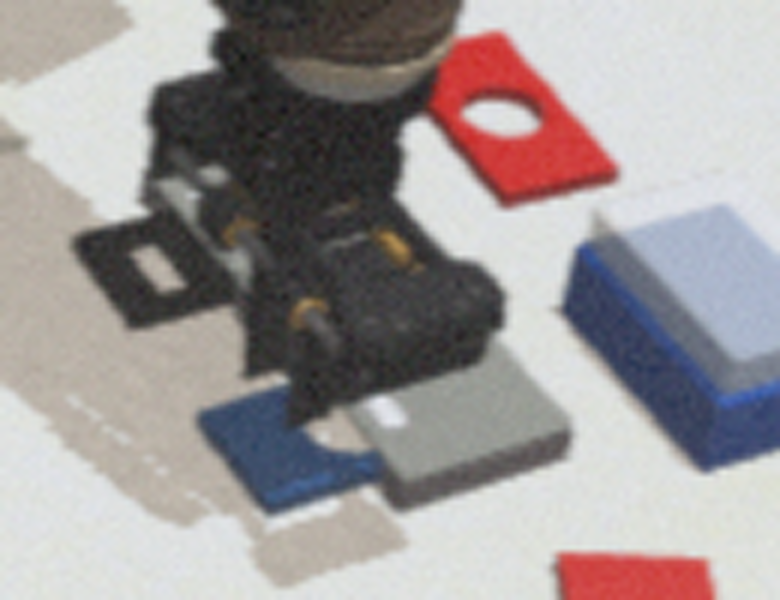

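View pics/g1.png

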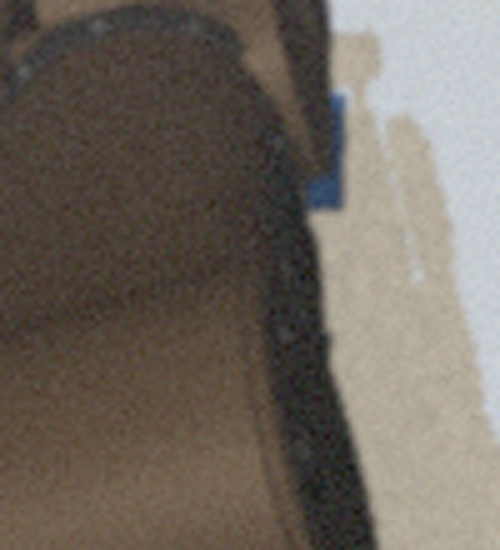

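```bash
python3 - <<'E'
from vis import *
p=proj("scene",np.array([[.598-.015,.244,.0035],[.598+.015,.244,.0035],[.598,.244,.0255],[.598-.015,.244,.0125],[.598+.015,.244,.0125],[.598-.032,.244,.0035],[.598+.032,.244,.0035]]))
print(((p-[370,165])*6).round(0).tolist())
from plant import state
print(state())
E
```

```text
[[257.0, 427.0], [289.0, 471.0], [279.0, 414.0], [259.0, 413.0], [292.0, 456.0], [239.0, 403.0], [308.0, 496.0]]
{'t': 4.125, 'joint_positions': array([ 2.85198567e-01,  7.22493527e-01,  1.65127085e+00, -2.23233299e-05,
        7.67859475e-01,  2.63197050e-01]), 'qd': array([-1.07045247e-03,  3.98234553e-04, -5.50635057e-04, -5.65836493e-05,
       -2.21227805e-04, -7.28527838e-04]), 'effort': array([ 1.54005138e-03, -6.87360334e+01, -1.90841872e+01,  6.17940514e-02,
        1.37149799e-02, -2.94566837e-05]), 'eef_pos': array([0.59798788, 0.24399422, 0.02550931]), 'tcp_rot': array([ 9.99939404e-01,  1.10085655e-02, -1.29170714e-05,  1.16869429e-05]), 'force': array([-0.81337385,  0.8444356 ,  1.01121823]), 'torque': array([-0.08526907,  0.06521236, -0.0083312 ]), 'finger_gap': 0.03029516135026163}
```

The fingers closed to 30 mm without touching the plate, and in the picture the tips end higher than the calibration predicts. I'll check the tip geometry against the very first picture.

```bash
python3 - <<'E'
from vis import *
import cv2
from scipy.spatial.transform import Rotation as Ro
R=Ro.from_quat([.80416,.59441,0,0]).as_matrix(); p=np.array([.18327,.5973,.20025])
L=np.array([[s*(g),0,z] for z in(0,.022) for s in(-1,1) for g in (.0475,.0595)])
for n in("scene","top"): print(n,proj(n,p+L@R.T).round(1).tolist())
im=cv2.imread("pics/scene0.png")[0:100,400:520]; cv2.imwrite("pics/c_grip.png",cv2.resize(cv2.convertScaleAbs(im,alpha=2),None,fx=6,fy=6,interpolation=cv2.INTER_CUBIC))
E
```

```text
scene [[442.3, 82.3], [438.6, 82.5], [471.7, 81.0], [475.5, 80.9], [441.2, 88.7], [437.5, 88.9], [470.4, 87.4], [474.0, 87.2]]
top [[55.2, 395.5], [60.3, 397.2], [15.1, 381.8], [10.1, 380.0], [60.6, 394.1], [65.6, 395.8], [21.3, 380.7], [16.4, 379.0]]
```

View pics/c_grip.png

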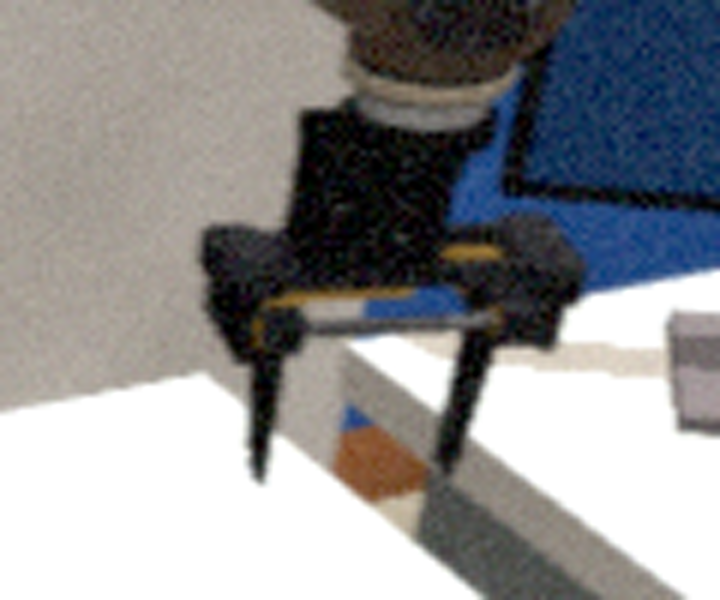

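```bash
python3 - <<'E'
import cv2
im=cv2.imread("pics/top0.png")[350:480,0:130]; cv2.imwrite("pics/c_gript.png",cv2.resize(cv2.convertScaleAbs(im,alpha=2.5),None,fx=5,fy=5,interpolation=cv2.INTER_CUBIC))
E
```

```text
(no output)
```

View pics/c_gript.png

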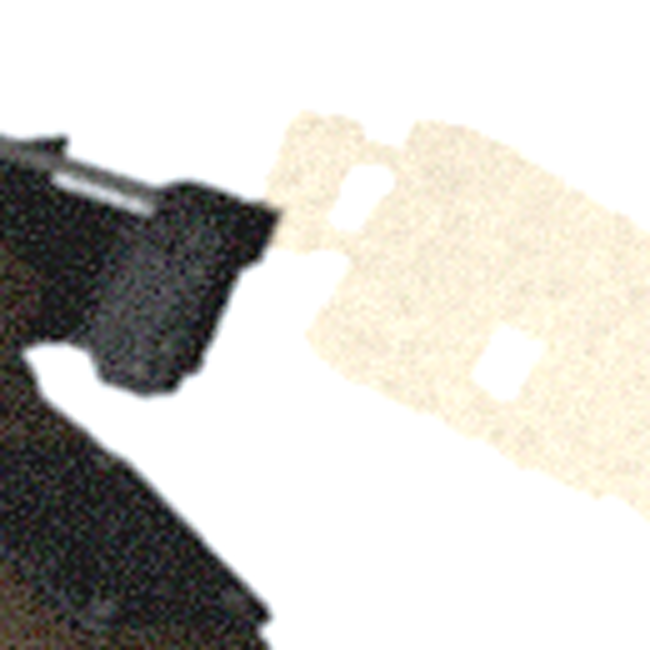

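Both views put the real fingertips about 31 mm higher than stated, with almost no lateral error. I'll open the jaws and feel for the bench with a force-guarded descent.

```bash
python3 - <<'E'
from hp import *
move_gripper(.095,15)
st()
push([0,0,-1],.045,2.5,step=.003,speed=.06); st("touch")
snap("scene","g2s",(370,165,130,100),6)
E
```

```text
t 5.28 p [0.598  0.244  0.0255] F [0.5 0.2 1.1] gap 0.0951 j6 0.26
push 0.042 f 28.9
touch t 8.78 p [ 0.5982  0.2441 -0.0137] F [-7.5 -3.5 29.9] gap 0.0951 j6 0.26
```

View pics/g2s.png

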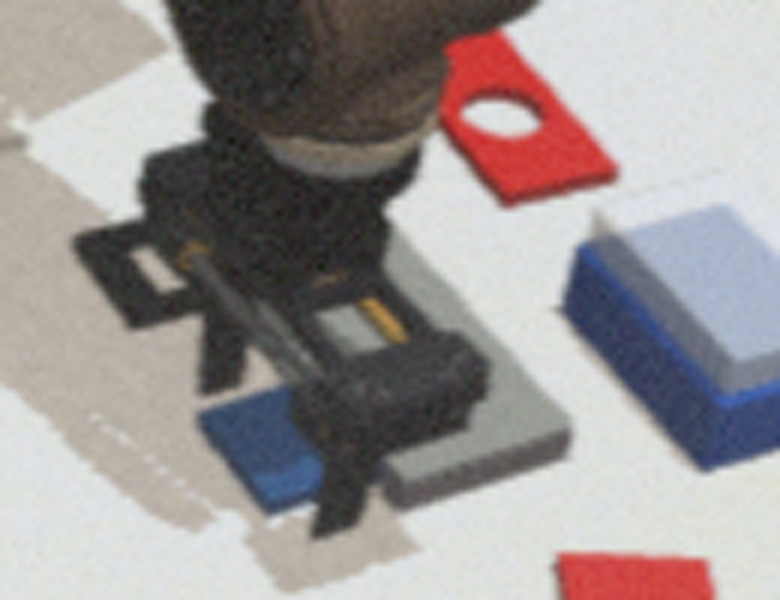

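The bench is at a reported TCP z of about -0.0137, so the tips sit about 36 mm short of the stated length. Both fingers straddle the blue plate, with tips at crop (222,390) and (340,535). I'll lift 2 mm and grip.

```bash
python3 - <<'E'
from hp import *
movel([.598,.244,-.0115],.05); st("up")
move_gripper(.03,15); st("grip")
snap("scene","g3s",(370,165,130,100),6)
E
```

```text
up t 9.08 p [ 0.5981  0.244  -0.0114] F [-0.5  0.2  0.2] gap 0.0946 j6 0.26
grip t 9.69 p [ 0.5979  0.244  -0.0116] F [ 0.7 -0.5 -0.6] gap 0.0636 j6 0.26
```

View pics/g3s.png

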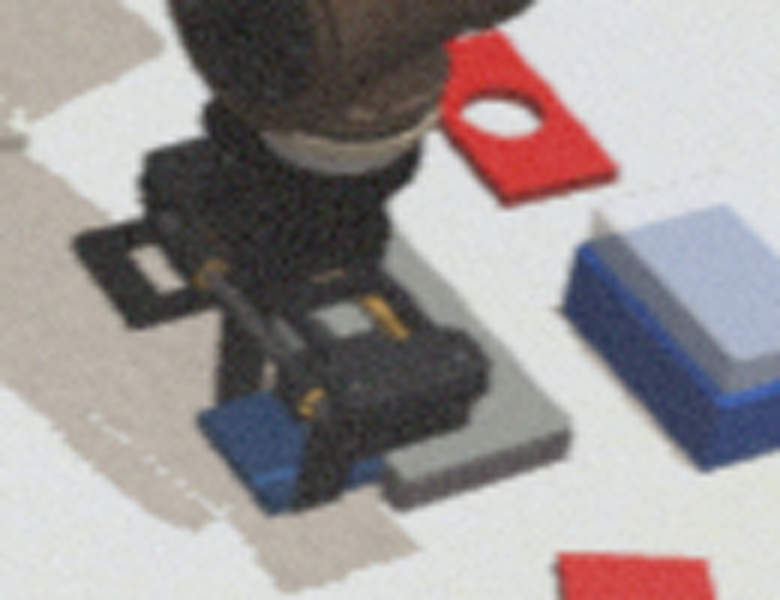

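Gap 63.6 mm, so the plate is held. I'll draw it out along the bench, then regrip at its centre.

```bash
python3 - <<'E'
from hp import *
d=np.array([.022,-1,0]); p=np.array(state()["eef_pos"]); p[2]=-.0115
movel(p+d*.1,.1); st("drawn")
move_gripper(.09,15)
movel(p+d*.065,.1)
move_gripper(.03,20); st("regrip")
p=np.array(state()["eef_pos"]); movel([p[0],p[1],.04],.12); st("lift")
q=Q(1.326); c,s=np.cos(-.245),np.sin(-.245)
h=np.array([.5907,.0079])+np.array([[c,-s],[s,c]])@np.array([-.068,.042]); print(h)
move_to([h[0],h[1],.04],q); st("above stop")
snap("top","s1",(250,190,120,110),6); snap("scene","s1s",(280,190,120,100),6)
E
```

```text
drawn t 10.89 p [ 0.6001  0.1445 -0.0115] F [-1.3  0.  -1.6] gap 0.0638 j6 0.11
regrip t 12.62 p [ 0.5994  0.1788 -0.0115] F [-0.5 -0.5  0.7] gap 0.0636 j6 0.16
lift t 13.2 p [0.5991 0.1788 0.0397] F [ 0.6  0.2 -2.1] gap 0.0641 j6 0.16
[0.53491803 0.0651396 ]
above stop t 14.53 p [0.535  0.0653 0.0397] F [ 0.  -0.1 -0.9] gap 0.0638 j6 -1.33
```

View pics/s1.png

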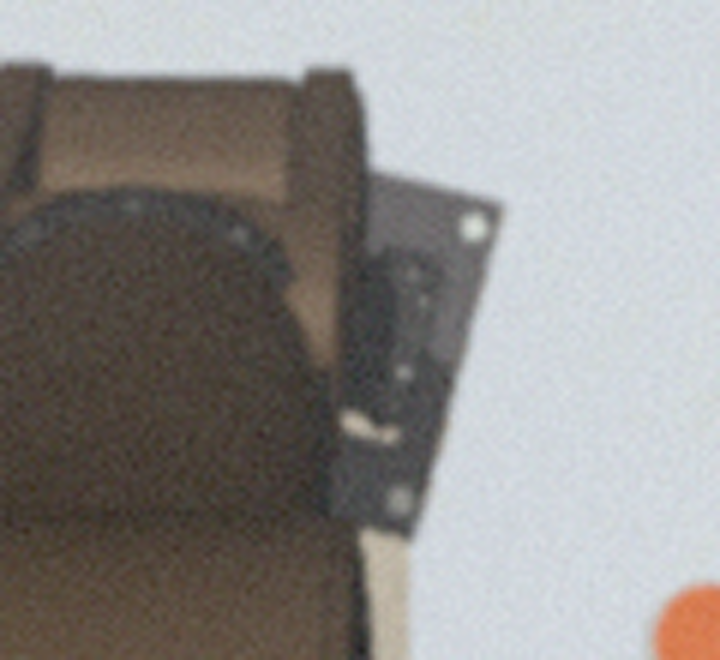

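View pics/s1s.png

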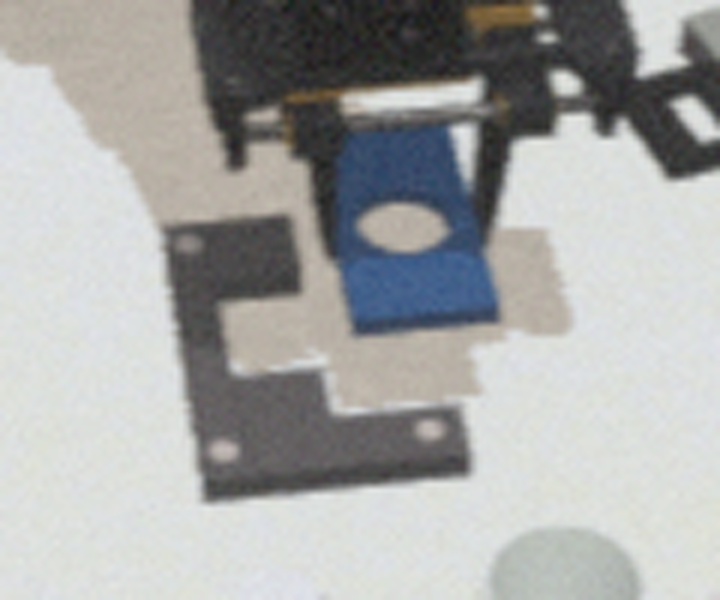

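```bash
python3 - <<'E'
from vis import *
for off in (0,):
    P=w([.535,.0653,-.245],[(60,-32,61.5),(60,32,61.5),(60,-32,51.5),(60,32,51.5)])
    print(((proj("scene",P)-[280,190]+.5)*6).round(0).tolist())
    a=np.linspace(0,6.28,40)[:,None]; H=w([.535,.0653,-.245],np.c_[20*np.cos(a),20*np.sin(a),0*a+61.5])
    h=(proj("scene",H)-[280,190]+.5)*6; print(h.min(0).round(),h.max(0).round())
E
```

```text
[[352.0, 323.0], [501.0, 309.0], [352.0, 340.0], [499.0, 326.0]]
[358. 190.] [449. 252.]
```

The held plate matches its predicted pixels to about half a pixel, so the lateral frames agree. I'll lower it and push it home while gripped, then release.

```bash
python3 - <<'E'
from hp import *
c,s=np.cos(-.245),np.sin(-.245); X=np.array([c,s,0]);Y=np.array([-s,c,0])
p=np.array(state()["eef_pos"]); movel([p[0],p[1],-.009],.1); st("low")
push([0,0,-1],.005,2.5,step=.001,speed=.03); st("down")
movel(np.array(state()["eef_pos"])+X*.003,.05)
push(X,.014,5); st("x")
push(-Y,.016,6); st("y")
push(X,.004,5); st("x2")
move_gripper(.080,15); st("released")
snap("scene","s2s",(280,190,120,100),6)
E
```

```text
low t 15.28 p [ 0.5352  0.0654 -0.0088] F [-0.  -0.4 -1.5] gap 0.0636 j6 -1.33
push 0.003 f 6.2
down t 16.02 p [ 0.5353  0.0654 -0.0116] F [-0.  -0.6  4.7] gap 0.0638 j6 -1.33
push 0.007 f 5.8
x t 18.02 p [ 0.5449  0.0631 -0.0116] F [-5.4  2.2  3.9] gap 0.0638 j6 -1.33
push 0.01 f 7.1
y t 20.52 p [ 0.5428  0.0538 -0.0115] F [-0.5  8.2  1.1] gap 0.0636 j6 -1.35
push 0.002 f 8.1
x2 t 21.02 p [ 0.5429  0.0539 -0.0116] F [-9.2  6.9  8.7] gap 0.064 j6 -1.35
released t 21.57 p [ 0.5449  0.0532 -0.0116] F [ 0.4 -0.2 -0.8] gap 0.0801 j6 -1.35
```

View pics/s2s.png

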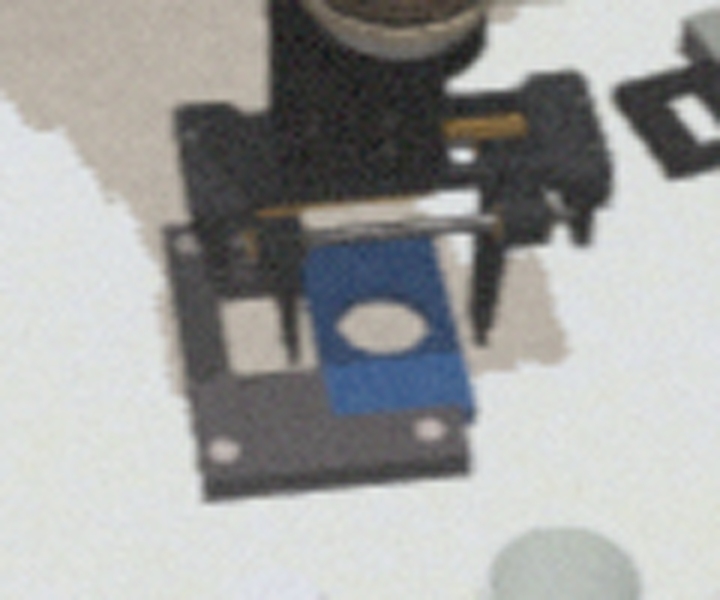

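```bash
python3 - <<'E'
from hp import *
c,s=np.cos(-.245),np.sin(-.245); X=np.array([c,s,0]);Y=np.array([-s,c,0])
p=np.array(state()["eef_pos"])
movel(p-Y*.004,.08); push(-Y,.012,5,step=.0015,speed=.05); st("y")
pc=np.array(state()["eef_pos"]); movel(pc+Y*.008,.1)
a=p; movel([a[0],a[1],.03],.15); 
b=a-X*.083; movel([b[0],b[1],.03],.2); move_gripper(.0,15); movel([b[0],b[1],-.010],.12); st("behind")
movel(b-[0,0,b[2]+.010]+X*.008,.08); push(X,.014,5,step=.0015,speed=.05); st("x")
e=np.array(state()["eef_pos"]); print("end contact rel start", (e-p)@X,(e-p)@Y)
movel(e-X*.01,.1); movel([b[0]-.03*c,b[1]-.03*s,.10],.2); st("up")
snap("scene","s3s",(290,200,80,80),8); snap("top","s3",(280,205,65,80),7)
E
```

```text
push 0.0045 f 8.7
y t 22.62 p [ 0.543   0.0455 -0.0115] F [ 1.6  8.1 -0.6] gap 0.08 j6 -1.37
behind t 25.68 p [ 0.4642  0.0734 -0.01  ] F [-0.3 -0.1  1.1] gap 0.0004 j6 -1.31
push 0.0045 f 8.5
x t 26.68 p [ 0.4707  0.0712 -0.0096] F [-14.7   9.5   2.9] gap 0.0005 j6 -1.32
end contact rel start -0.07630263611630968 -0.0006185324699675148
up t 27.68 p [0.4355 0.0806 0.0997] F [ 0.  -0.2 -0. ] gap 0.0005 j6 -1.29
```

View pics/s3s.png

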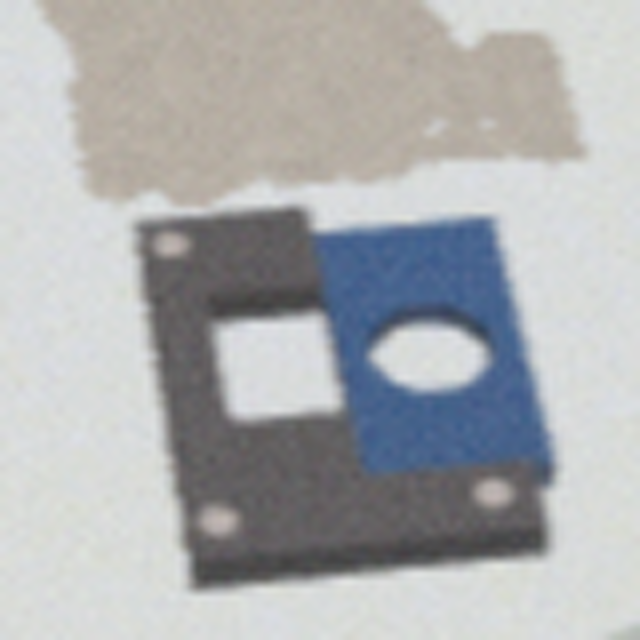

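View pics/s3.png

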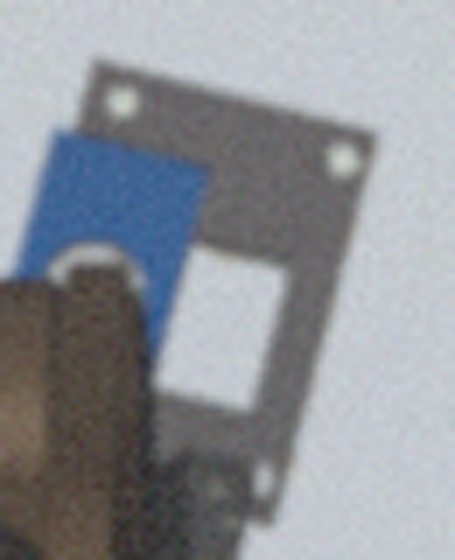

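The insert is flush against both fences in both views: the end face is tight at scene crop (460,470) and the side is tight from (315,235) to (365,470). I'll regrip it through the notch, lift, and carry it to just above the tray for a check.

```bash
python3 - <<'E'
from hp import *
q=Q(1.326)
move_gripper(.088,20)
move_to([.5397,.0537,.05],q); movel([.5397,.0537,-.0113],.12); st("at home")
move_gripper(.03,25); st("grip")
movel([.5397,.0537,.085],.12); st("lift")
q=Q(.0698); move_to([.5103,-.314,.085],q); movel([.5103,-.314,.045],.12); st("above tray")
snap("scene","t1s",(150,200,110,100),7); snap("top","t1",(380,215,100,80),7)
E
```

```text
at home t 30.43 p [ 0.5398  0.0539 -0.0106] F [ 0.1 -0.3  0.3] gap 0.0881 j6 -1.35
grip t 30.96 p [ 0.5401  0.0545 -0.0109] F [1.5 8.7 2.3] gap 0.0636 j6 -1.35
lift t 31.91 p [0.5393 0.0537 0.0843] F [-0.7  0.7 -1.6] gap 0.064 j6 -1.35
above tray t 33.77 p [ 0.5106 -0.3135  0.0451] F [ 0.2 -0.4 -1.2] gap 0.0637 j6 -0.73
```

View pics/t1s.png

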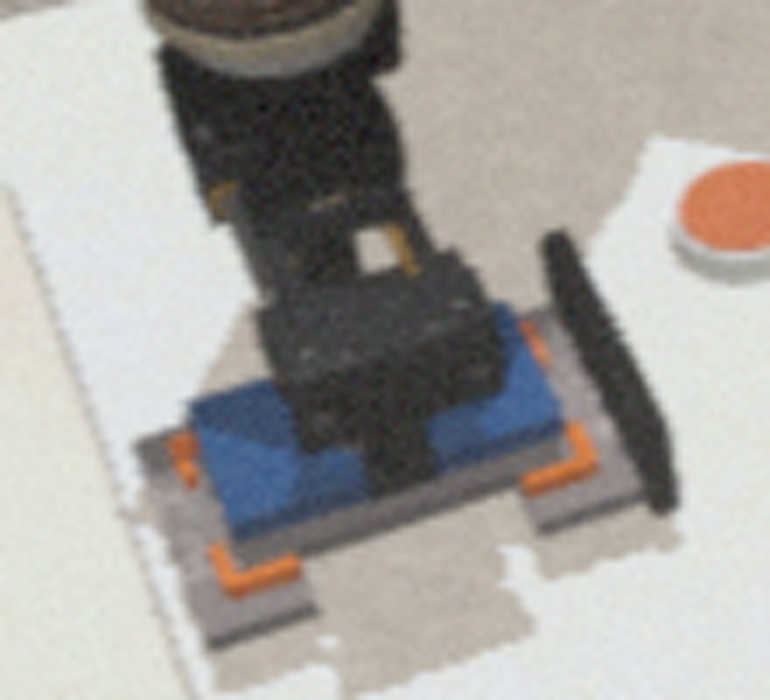

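View pics/t1.png

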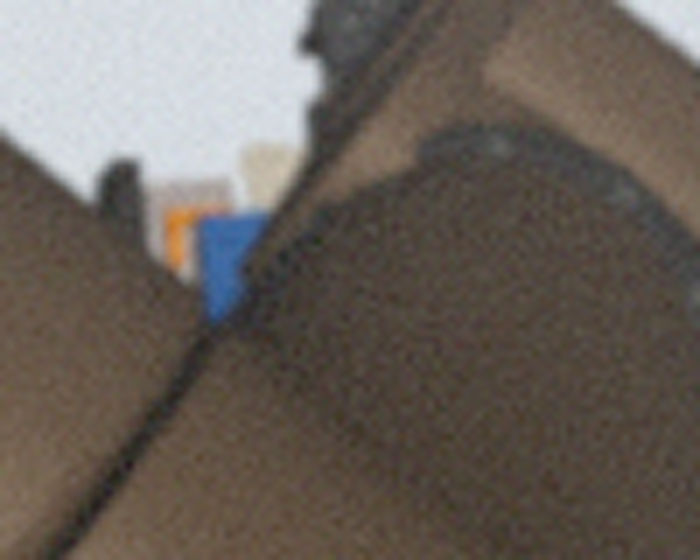

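```bash
python3 - <<'E'
from vis import *
zb=56.0
L=[(60,-32,zb+10),(60,32,zb+10),(60,32,zb),(-60,32,zb),(-60,32,zb+10),(-60,-32,zb+10)]
print("plate pred",((proj("scene",w([.5106,-.3135,-1.501],L))-[150,200]+.5)*7).round().tolist())
h=4
print("brk pred",((proj("scene",w([.5103,-.3138,-1.501],[(63+h,-34.5-h,43),(63+h,34.5+h,43),(-63-h,34.5+h,43),(-63-h,-34.5-h,43)]))-[150,200]+.5)*7).round().tolist())
print("top plate",((proj("top",w([.5106,-.3135,-1.501],[(-60,32,zb+10)]))-[380,215]+.5)*7).round().tolist(), "brk",((proj("top",w([.5103,-.3138,-1.501],[(-63-h,34.5+h,43)]))-[380,215]+.5)*7).round().tolist())
E
python3 - <<'E'
import cv2
im=cv2.imread("pics/t1s.png")[280:620,120:640]; cv2.imwrite("pics/t1z.png",cv2.resize(im,None,fx=1.5,fy=1.5))
E
```

```text
plate pred [[181.0, 400.0], [226.0, 523.0], [232.0, 542.0], [565.0, 431.0], [561.0, 412.0], [506.0, 296.0]]
brk pred [[169.0, 438.0], [223.0, 586.0], [593.0, 462.0], [527.0, 323.0]]
top plate [[196.0, 215.0]] brk [[167.0, 210.0]]
```

View pics/t1z.png

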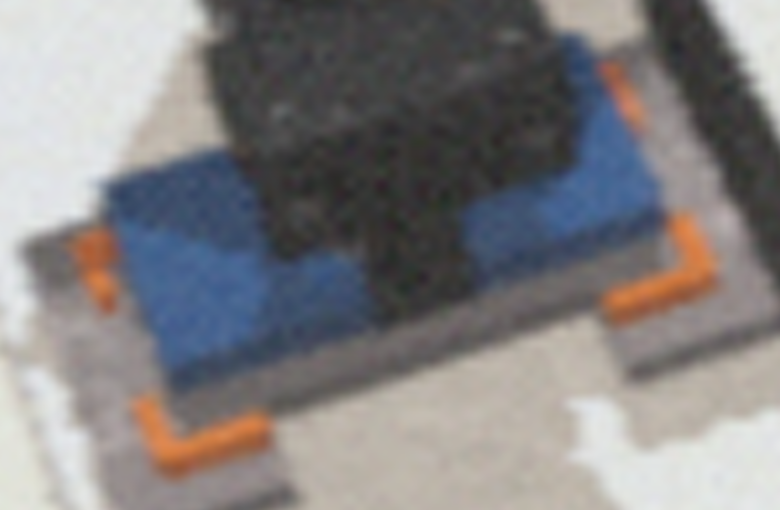

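```bash
python3 - <<'E'
from vis import *
zb=56.0
L=[(60,-32,zb+10),(60,32,zb+10),(60,32,zb),(-60,32,zb),(-60,32,zb+10),(-60,-32,zb+10)]
P=px([(192,403),(232,525),(235,541),(561,430),(560,414),(507,303)],7,(150,200))
fit([("scene",L,P)],[.51,-.31,-1.5])
B=[(67,-38.5,43),(67,38.5,43),(-67,38.5,43)]
fit([("scene",B,px([(170,439),(226,589),(598,457)],7,(150,200)))],[.51,-.31,-1.5])
E
```

```text
[ 0.5119 -0.3128 -1.5001] rms px 0.56 max 1.27
[ 0.5106 -0.3129 -1.4842] rms px 0.24 max 0.34
```

Fitted in the same camera, the plate is at (0.5119, -0.3128, -1.500) and the brackets at (0.5117, -0.3129, -1.499), so they're centred on each other. I'll lower it under force guard, release, and look.

```bash
python3 - <<'E'
from hp import *
movel([.5103,-.314,.028],.06); st("near")
push([0,0,-1],.007,2,step=.001,speed=.02); st("down")
move_gripper(.085,20); st("released")
p=np.array(state()["eef_pos"]); movel([p[0],p[1],.11],.15); 
movel([.497,-.17,.11],.2); move_gripper(0,15); st("clear")
snap("scene","t2s",(150,200,110,100),7); snap("top","t2",(380,215,100,80),7)
E
```

```text
near t 34.31 p [ 0.5101 -0.3139  0.0276] F [ 0.1  0.4 -0.5] gap 0.0638 j6 -0.73
push 0.003 f 5.8
down t 35.06 p [ 0.5102 -0.314   0.0251] F [-2.7  1.1  5.3] gap 0.0633 j6 -0.73
released t 35.67 p [ 0.5101 -0.3139  0.0245] F [0.3 1.  0.4] gap 0.0851 j6 -0.73
clear t 38.64 p [ 0.497 -0.17   0.11 ] F [-0.4 -0.3  0.4] gap 0.0008 j6 -0.53
```

View pics/t2s.png

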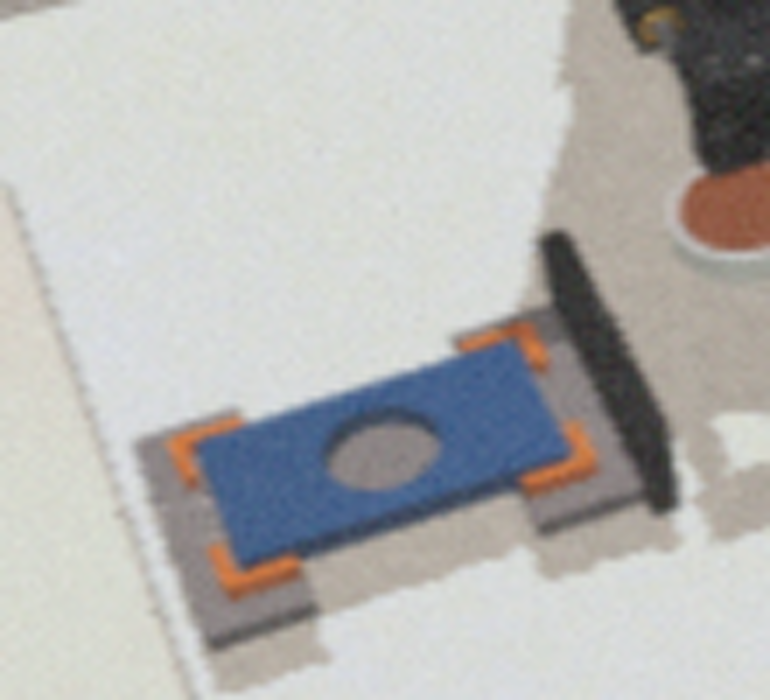

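View pics/t2.png

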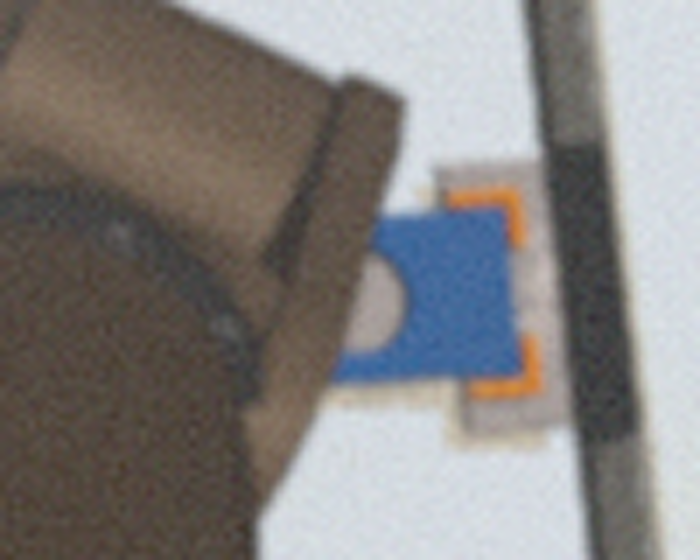

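```bash
python3 - <<'E'
from vis import *
import cv2
for zb in (36.,):
    L=[(60,-32,zb+10),(60,32,zb+10),(60,32,zb),(-60,32,zb),(-60,32,zb+10),(-60,-32,zb+10)]
    for c in([.5117,-.3129,-1.499],):
        print(((proj("scene",w(c,L))-[150,200]+.5)*7).round().tolist())
im=cv2.imread("pics/t2s.png")[300:620,130:630]; cv2.imwrite("pics/t2z.png",cv2.resize(im,None,fx=1.6,fy=1.6,interpolation=cv2.INTER_CUBIC))
E
```

```text
[[194.0, 441.0], [240.0, 563.0], [246.0, 582.0], [574.0, 471.0], [571.0, 452.0], [516.0, 336.0]]
```

View pics/t2z.png

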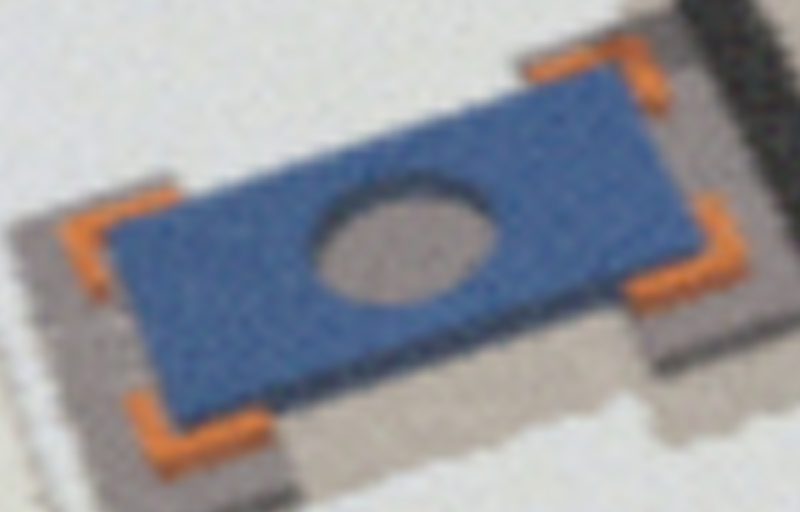

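The insert's top corners match the predicted seat pose at z = 36 mm to within a pixel, so it lies flat inside the brackets. Now I'll push the tray shut. I'll keep the tips high on the panel, at z of about 0.053, so the gripper clears the deck.

```bash
python3 - <<'E'
from hp import *
D=np.array([np.cos(-1.501),np.sin(-1.501),0]); f=np.array([.504,-.222,.040])
movel(f-D*.03,.12); st("start")
push(D,.04,1.5,step=.003,speed=.06); s=st("contact")
p=np.array(s["eef_pos"]); p[2]=.040
movel(p+D*.08,.08); st("mid")
snap("scene","p1s",(120,190,140,110),5)
E
```

```text
start t 39.51 p [ 0.5021 -0.1921  0.0403] F [ 0.8 -0.3 -0.2] gap 0.0003 j6 -0.56
push 0.042 f 0.4
contact t 43.01 p [ 0.505  -0.2342  0.0403] F [0.4 0.  1.2] gap 0.0007 j6 -0.62
mid t 44.16 p [ 0.5105 -0.3138  0.0399] F [ 0.5 -0.8  0.4] gap 0.0004 j6 -0.73
```

View pics/p1s.png

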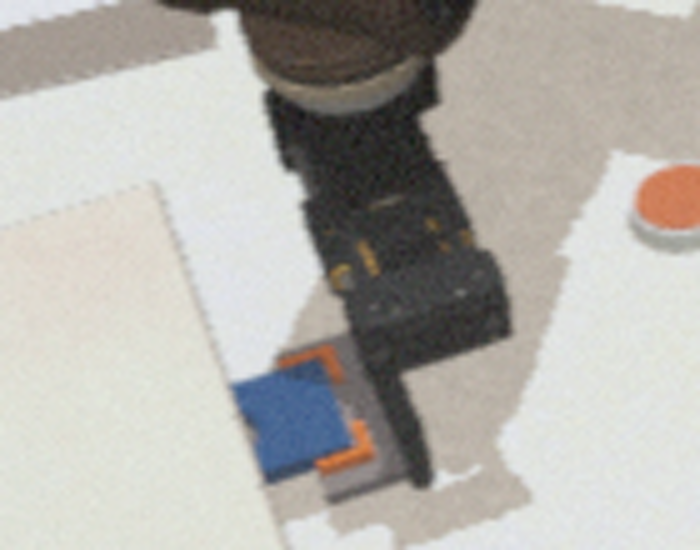

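The tray is moving and the insert stays seated. I'll push the rest of the way and go force-guarded near the end.

```bash
python3 - <<'E'
from hp import *
D=np.array([np.cos(-1.501),np.sin(-1.501),0])
p=np.array(state()["eef_pos"]); p[2]=.040
movel(p+D*.060,.08); st("near")
push(D,.045,9,step=.003,speed=.06); s=st("end")
snap("scene","p2s",(120,190,140,110),5)
E
```

```text
near t 45.11 p [ 0.5145 -0.3736  0.0399] F [ 0.2 -0.8  0.8] gap 0.0003 j6 -0.8
push 0.009 f 13.1
end t 45.86 p [ 0.5149 -0.3807  0.0399] F [ 0.8 12.4  4.6] gap 0.0005 j6 -0.81
```

View pics/p2s.png

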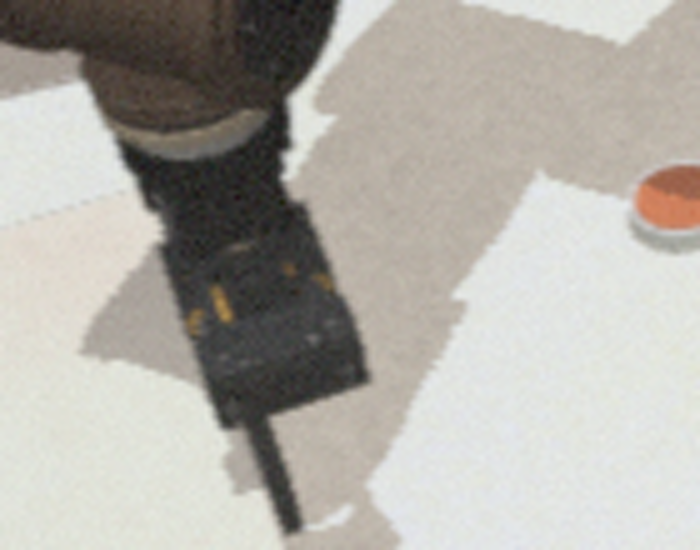

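The force rose to 13 N after about 170 mm of travel. I'll back off and check whether that was the tray's end stop.

```bash
python3 - <<'E'
from hp import *
p=np.array(state()["eef_pos"]); movel(p+[-.004,.06,0],.15); movel(p+[-.1,.2,.1],.25); st()
snap("scene","p3s",(80,200,140,120),5); snap("top","p3",(430,180,60,140),5)
E
```

```text
t 47.42 p [ 0.4155 -0.1815  0.1397] F [ 0.4  0.2 -0.1] gap 0.0002 j6 -0.63
```

View pics/p3s.png

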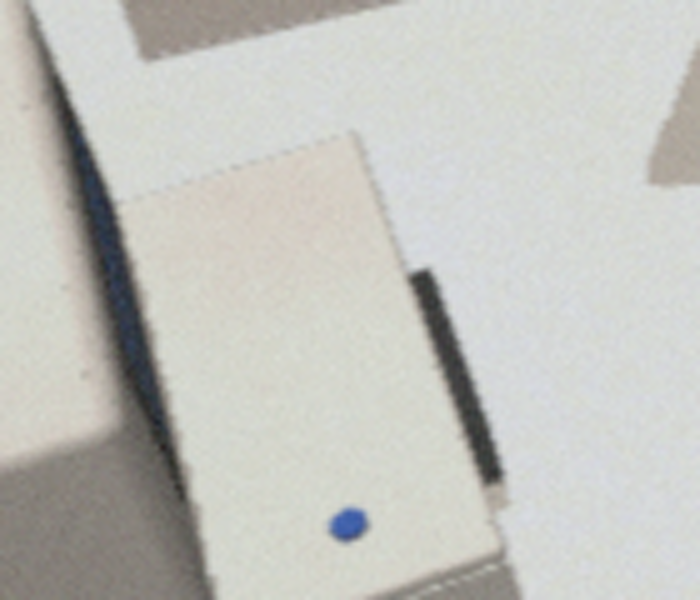

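View pics/p3.png

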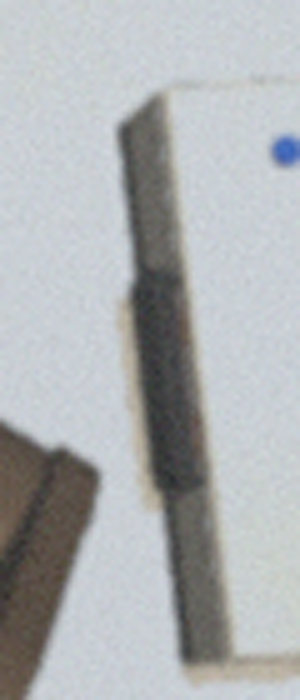

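```bash
python3 - <<'E'
from vis import *
L=[(0,150,88),(0,-150,88)]
# imager +x ~ -Y world ; imager y=+150 -> world +X (image up in top)
T=px([(168,92),(232,655)],5,(430,180)); S=px([(498,552),(352,130)],5,(80,200))
for o in([("top",L,T)],[("scene",L,S)],[("top",L,T),("scene",L,S)]): p=fit(o,[.5,-.39,-1.5])
seat=np.array([.5103,-.3138]); D=np.array([np.cos(p[2]),np.sin(p[2])])
print("front panel start offset from imager front", (seat-p[:2])@D*1000-92, "finger face now",(np.array([.5149,-.3807])-p[:2])@D*1000+10)
for g in(-12,-17,-22):
  for n,off in(("scene",(80,200)),("top",(430,180))):
    print(g,n,((proj(n,w(p,[(g,57,68),(g,-57,68),(g,57,22),(g,-57,22)]))-off+.5)*5).round().tolist())
E
```

```text
[ 0.517  -0.4066 -1.5028] rms px 0.89 max 1.4
[ 0.5204 -0.406  -1.4987] rms px 0.1 max 0.16
[ 0.519  -0.4063 -1.5004] rms px 0.81 max 2.14
front panel start offset from imager front -184.91681650863313 finger face now -15.858955236479947
-12 scene [[481.0, 424.0], [425.0, 266.0], [500.0, 486.0], [445.0, 329.0]]
-12 top [[153.0, 263.0], [177.0, 479.0], [128.0, 280.0], [151.0, 488.0]]
-17 scene [[491.0, 421.0], [435.0, 263.0], [510.0, 483.0], [454.0, 325.0]]
-17 top [[143.0, 264.0], [167.0, 479.0], [119.0, 281.0], [142.0, 488.0]]
-22 scene [[502.0, 417.0], [445.0, 260.0], [521.0, 479.0], [464.0, 322.0]]
-22 top [[134.0, 264.0], [157.0, 480.0], [110.0, 281.0], [133.0, 489.0]]
```

The panel's outer face measures about 12 mm ahead of the deck front in both views, which is flush because the panel is 12 mm thick. Travel was about 173 mm. I'll push once more, a bit firmer, to confirm it's on the hard stop.

```bash
python3 - <<'E'
from hp import *
D=np.array([np.cos(-1.501),np.sin(-1.501),0]); e=np.array([.5149,-.3807,.040])
movel(e-D*.03,.25); movel(e-D*.006,.1)
push(D,.014,18,step=.0015,speed=.04); st("end")
p=np.array(state()["eef_pos"]); movel(p-D*.06,.15); movel([.40,-.05,.25],.3); st("away")
im=get_image("top"); cv2.imwrite("pics/f_top.png",im[:,:,::-1]); im=get_image("scene"); cv2.imwrite("pics/f_scene.png",im[:,:,::-1])
E
```

```text
push 0.009 f 19.3
end t 50.44 p [ 0.5146 -0.3807  0.0402] F [ 1.4 18.9  7.1] gap 0.0003 j6 -0.81
away t 52.37 p [ 0.4001 -0.0506  0.2493] F [ 0.1 -1.2  0.3] gap 0.0006 j6 -0.36
```

View pics/f_scene.png

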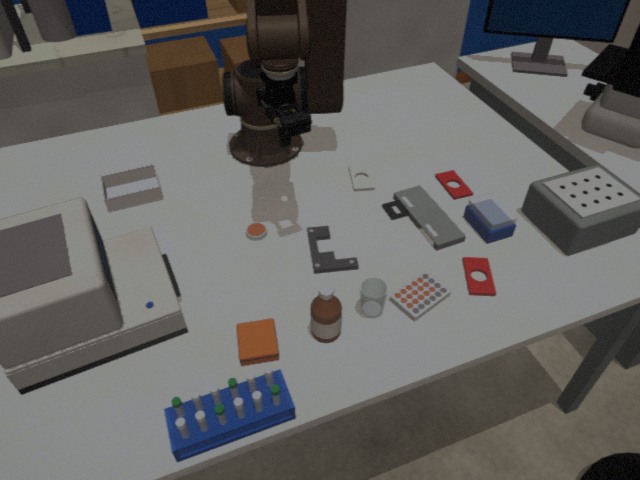

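View pics/f_top.png

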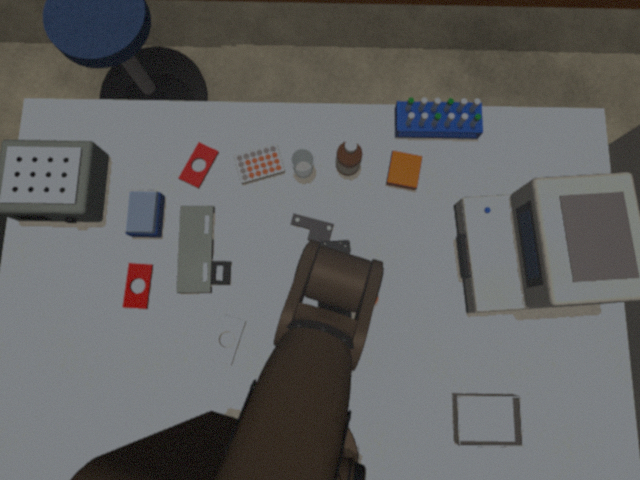

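The firmer push, at 19 N, stopped at the same place (y = -0.3807), so the tray is on its hard stop. The final pictures show the panel flush at scene (175,280). The spare is still in the dock at top (221,273), and all the bystanders are where they started.

```bash
python3 - <<'E'
from hp import *
print(job_done()); st()
E
```

```text
the job is handed in; nothing more can be done
None
the job is handed in; nothing more can be done
```

I finished the job and handed it in at about 52 s of the 72 s allowed. The blue insert is flat in the imager's tray, and the tray is fully shut.

**What I did:**
1. Drew the insert out of the dock along the bench and regripped it at its centre.
2. Set it down at the squaring stop and pushed it against both fences, first while gripped and then again after letting go. Then I backed off.
3. Picked it up through the notch, lowered it between the four brackets until it touched, and let go.
4. Pushed the tray shut.

**Last checks:**
- **Squaring stop:** the insert looked flush against both fences in the scene view. The top view was partly blocked by the arm but showed no gap.
- **Tray seat:** after release, the insert's corners matched the expected seat pose, flat inside the brackets, to within a pixel.
- **Tray shut:** pushes of 13 N and 19 N stopped at the same point. Both views show the front panel flush with the deck. Finger contact put the panel face about 16 mm ahead of the deck instead of 12 mm, which I put down to finger width and camera error.
- **Everything else:** the spare and the bystanders look unmoved.

**What disagreed or went wrong:**
- **Finger length:** the fingertips sit about 36 mm shorter than the stated tool frame. My first grasp therefore closed above the plate without touching it. I then felt for the bench, which peaked at about 30 N on the fingertips, and used that height for the rest of the job.
- **Tray contact:** my force check for first contact with the tray did not trigger, so I confirmed from a picture that the tray was moving.

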